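# Rack the queued sample bottles in order

### The arm

A 7-joint arm with a two-finger parallel gripper is mounted at the origin on the work surface. World frame = base frame: x ahead of the robot, y to its left, z up, the work surface at z = 0. Lengths are in m, angles in degrees, forces in N, time in s.
With the tool pointing down it reaches from about 0.425 to 0.875 m from the base axis. Payload 4.7 kg.
Tool frame: the origin (TCP) lies midway between the tips of the shut fingers; the grasp point (between the pads) lies 19 mm behind it; y points along the fingers, x is the direction in which the jaws open and shut, and the axes are right-handed (so a half turn about y gives the same grasp; the last joint's range is limited). The gripper opens to 87 mm and grips with 3 to 60 N. Pads are 19 mm wide; open, the fingers measure 117 mm over their backs; the gripper's body (75 mm by 190 mm) begins 51 mm behind the grasp point.
Start: joints at [-62.332, 18.392, -4.016, 83.108, 1.295, 78.541, -3.26], TCP at [0.294, 0.58, 0.223] pointing down, gripper open.
Joint ranges: [-163.93, 163.93], [-17.29, 119.83], [-79.2, 71.16], [3.27, 140.29], [-89.18, 269.18], [5.43, 117.66], [-154.24, 154.24]. Speed limits (degrees/s): [147.25, 147.25, 180, 180, 180, 180, 180].

### API

Orientations are given as [roll, pitch, yaw] about the fixed x, y, z axes, in that order (R = Rz(yaw) Ry(pitch) Rx(roll)).
In Python, from cell import env gives the robot as it stands.
- The arm moves only by the tool carry_out, never from a script. Its argument "targets" is a list of rows, each a list of 2 entries, a list of its own where there are three numbers: the shift along the tool's x, y, z in mm, then the turn, a rotation vector about the tool's x, y, z in degrees. A call has 1 to 12 rows; each row shifts and turns the commanded pose from where the row before left it, along the tool's axes as they then stand; what a row does not reach is not made up. A row lasts 1/10 s, in which the tool goes at most 50 mm and 8.59 degrees, less where a joint would pass 70% of its speed; a pose out of reach is approached as far as the arm can. A call with a gripper value outside its range is refused whole. "jaw" is the opening, from 0 (shut) to 1 (fully open), set as the call begins (left out, the last holds). The fingers move at their own pace and stop on an object; "squeeze" is the grip in N (left out, the last holds). Time passes only in rows, so rows that do not move let the fingers close. It gives the time, the measured TCP pose, the force and the opening at its end, in the units of the state.
- env.get_obs(): the state, without advancing time (a new reading comes with each control period).
- env.read_camera(name): name is "side" or "top" or "wrist"; returns the picture (420x560x3 uint8, red, green, blue); there is no depth.
- env.get_calibration(name): a dict with "fx", "fy", "cx", "cy" (pixels), "R" (3x3) and "t" (3): a world point X has camera coordinates R X + t; the wrist camera has in their place "hand_eye" (4x4, takes a point from camera to tool coordinates, whose origin is the TCP and whose axes are the tool frame's). Camera axes: x right, y down, z forward; pixel columns grow to the right and rows downward; lengths in m; the calibration is good to about 2 mm. A picture is of the moment at which its call begins: read the wrist's pose just before it. get_calibration takes no time and is no camera call.
- env.sign_off(): hands the job in, once; it reports no verdict.
Trained networks look in the newest picture that a camera, given by its name, has taken for a name from the list of things; names that differ only in an ending like _2 or _b are one class to them, and where a whole thing is asked for, a point or a joint stands for the part that bears it (a point fixed in the world has none). Each returns a list of dicts, best first, with "p" (0 to 1); they miss things now and then, are a little off and sometimes report something else, mostly with a low value. They report only what shows in the picture. A call takes as long as a camera call. They do not tell look-alikes from the thing itself.
- env.outline_of(camera, label): "mask" (420x560 bool, what is visible of it) and "xy" ([column, row] in pixels, amid what is visible of it).
The state is a dict: "time_s": time; "qpos": joint angles; "joint_velocities": joint speeds; "effort": joint torques, N m; "tool_pos": TCP position; "tool_rot": TCP orientation; "force": force on the tool from outside, world axes, zero at the start; "wrist_torque": the same for the moment, N m; "grip_width": finger opening in m.
Only numpy, scipy, OpenCV 4.12 (cv2) and the standard library are available. Lean on these libraries where they do the work, as an engineer would, in place of code of your own. Each camera call takes 0.05 s, during which the arm holds its last target.

### The job

Four capped sample bottles have queued up in their pucks on the outfeed lane; move them into the foam-lined transport rack in the order of the queue. The bottle nearest the orange stop arm goes into the cutout next to the rack's green end plate, the bottle behind it into the next cutout, and so on to the white end. Keep the bottles upright, set each one down on the floor of its cutout without dropping it, and let go of them all.

Things in the scene. Friction and masses are not known exactly. Their poses are not given: they have to be found in the camera images.
- bottle_red: loose amber glass sample bottle with a red screw cap: round, 36 mm across, 80 mm tall in all (about 90 g); the ribbed cap, 34 mm across, takes the top 23 mm and is the place to grip. Origin: centre of the underside; z along the bottle, up. It stands upright in the red-ringed puck at the start, its underside 6 mm above the puck's
- bottle_yellow: loose amber glass sample bottle with a yellow screw cap: round, 36 mm across, 80 mm tall in all (about 90 g); the ribbed cap, 34 mm across, takes the top 23 mm and is the place to grip. Origin: centre of the underside; z along the bottle, up. It stands upright in the yellow-ringed puck at the start, its underside 6 mm above the puck's
- bottle_blue: loose amber glass sample bottle with a blue screw cap: round, 36 mm across, 80 mm tall in all (about 90 g); the ribbed cap, 34 mm across, takes the top 23 mm and is the place to grip. Origin: centre of the underside; z along the bottle, up. It stands upright in the blue-ringed puck at the start, its underside 6 mm above the puck's
- bottle_white: loose amber glass sample bottle with a white screw cap: round, 36 mm across, 80 mm tall in all (about 90 g); the ribbed cap, 34 mm across, takes the top 23 mm and is the place to grip. Origin: centre of the underside; z along the bottle, up. It stands upright in the white-ringed puck at the start, its underside 6 mm above the puck's
- puck_red: round grey carrier puck with a red ring on top, 69 mm wide, 22 mm tall, fixed in the lane; the red-capped bottle starts 16 mm deep in its 42 mm pocket. Origin: centre of its underside, 30 mm above the bench. Its +y axis points along the lane to the orange stop arm (front of the queue). The four stand in a row along y, 72 mm apart, in any order; lane and stop rise at most 72 mm above the bench
- puck_yellow: round grey carrier puck with a yellow ring on top, 69 mm wide, 22 mm tall, fixed in the lane; the yellow-capped bottle starts 16 mm deep in its 42 mm pocket. Origin: centre of its underside, 30 mm above the bench. Its +y axis points along the lane to the orange stop arm (front of the queue). The four stand in a row along y, 72 mm apart, in any order; lane and stop rise at most 72 mm above the bench
- puck_blue: round grey carrier puck with a blue ring on top, 69 mm wide, 22 mm tall, fixed in the lane; the blue-capped bottle starts 16 mm deep in its 42 mm pocket. Origin: centre of its underside, 30 mm above the bench. Its +y axis points along the lane to the orange stop arm (front of the queue). The four stand in a row along y, 72 mm apart, in any order; lane and stop rise at most 72 mm above the bench
- puck_white: round grey carrier puck with a white ring on top, 69 mm wide, 22 mm tall, fixed in the lane; the white-capped bottle starts 16 mm deep in its 42 mm pocket. Origin: centre of its underside, 30 mm above the bench. Its +y axis points along the lane to the orange stop arm (front of the queue). The four stand in a row along y, 72 mm apart, in any order; lane and stop rise at most 72 mm above the bench
- rack: the foam-lined transport rack, fixed, 90 mm wide (x), 360 mm long (y) with its end plates, 50 mm tall at the ends. Origin: centre of its underside, on the bench. Four square cutouts, 52 by 52 mm, through the black foam in one row along y, centres at x = 0, y = -114, -38, +38 and +114 mm; black foam top 40 mm, aluminium rim 42 mm and light grey cutout floor 12 mm above the origin
- index_end: the green end plate of the rack, 90 x 24 x 50 mm, at one end of it, y = +168 or -168 mm in the rack's frame (the other end carries a white plate). The cutout next to the green plate is the first place; the four cutout centres lie 54, 130, 206 and 282 mm from it. Origin: centre of its underside
Things that resemble listed ones, but are neither listed nor needed, are in the scene too. What is shaped like the bottle_yellow but pink is not meant.

How it is judged:
By the outcome, as a careful person would: the job done as asked, in the order asked, and still so for the second after the job is handed in, with the robot touching nothing.
It also fails if it takes over 104 s, if anything falls off the work surface, if the arm or the gripper's body presses on something with over 40 N, if the wrist force passes 120 N, or if a joint passes its speed limit or range.

## Working session

There is one attempt and no reset: what is moved stays moved. The work goes in short steps, Python scripts to look and compute and a tool call to move; the robot and the scene stay as the last step left them, time stands still between calls to the robot, and variables do not carry over. Pictures are saved under pics/ and viewed, and the job is handed in when it is done.

Besides the shell and the picture viewer there is one more tool, called as name(argument=value, ...) on one line, values as JSON. carry_out: Moves the arm, as the interface text tells. Its arguments: {"type":"object","properties":{"targets":{"type":"array","items":{"type":"array"}},"jaw":{"type":"number"},"squeeze":{"type":"number"}},"required":["targets"]}

```bash
mkdir -p pics; ls
python3 - <<'E'
from cell import env
import cv2,numpy as np
o=env.get_obs();print(o)
for n in ("side","top","wrist"):
    im=env.read_camera(n);cv2.imwrite(f"pics/{n}0.png",im[:,:,::-1])
    print(n,env.get_calibration(n))
E
```

```text
pics
{'time_s': 0.0, 'qpos': array([-62.33282741,  18.44030004,  -4.01441953,  83.17437465,
         1.29599577,  78.54057852,  -3.2590577 ]), 'joint_velocities': array([-0.00696285, -0.040569  ,  0.08858007,  0.05279503, -0.04296967,
        0.02808102,  0.05379532]), 'effort': array([ 1.76070921e-04, -4.91286206e+01, -4.04068977e-01, -3.12524056e+01,
       -6.39024074e-02,  4.38190112e-02,  1.87051978e-04]), 'tool_pos': array([0.29348462, 0.57935613, 0.22145193]), 'tool_rot': array([-90.00703016,   0.10996032,  63.14264457]), 'force': array([-0.22800215,  0.05653104,  0.13401715]), 'wrist_torque': array([-0.00819135, -0.00877572, -0.01875262]), 'grip_width': 0.08695047982449235}
side {'fx': 395.69410495942674, 'fy': 395.69410495942674, 'cx': 282.1908763741081, 'cy': 216.41888799905723, 'R': array([[-0.99041169, -0.13751094,  0.01324483],
       [-0.07884042,  0.48389392, -0.87156805],
       [ 0.11344105, -0.86425541, -0.49009562]]), 't': array([0.62636504, 0.11935564, 0.81232851])}
top {'fx': 417.99514267658293, 'fy': 417.99514267658293, 'cx': 273.95296583560145, 'cy': 214.64743415144534, 'R': array([[ 0.01828025, -0.99939436, -0.02960996],
       [-0.99588351, -0.01557041, -0.089295  ],
       [ 0.08877988,  0.0311204 , -0.99556499]]), 't': array([-0.00249793,  0.62847168,  0.8009352 ])}
wrist {'fx': 343.38683319258536, 'fy': 343.38683319258536, 'cx': 275.1145411438934, 'cy': 208.8661133998519, 'hand_eye': array([[ 9.99999724e-01, -2.56239338e-04,  6.96765363e-04,
         1.18658938e-04],
       [-7.41680574e-04, -3.03850959e-01,  9.52719289e-01,
        -1.62340500e-01],
       [-3.24113361e-05, -9.52719544e-01, -3.03851066e-01,
         8.42948952e-02],
       [ 0.00000000e+00,  0.00000000e+00,  0.00000000e+00,
         1.00000000e+00]])}
```

View pics/side0.png

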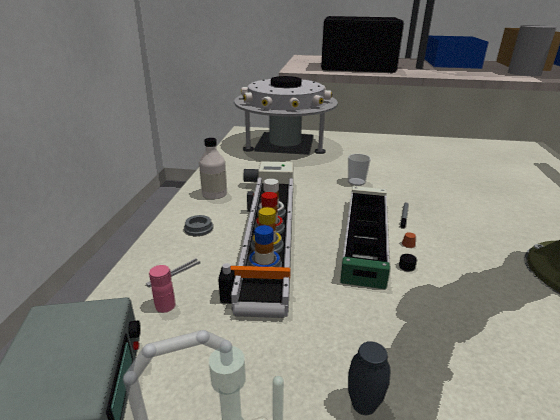

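View pics/top0.png

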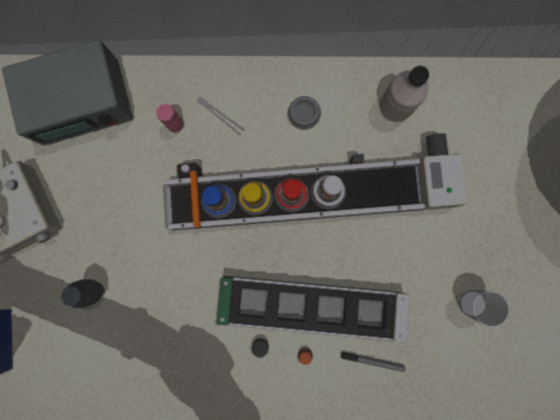

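View pics/wrist0.png

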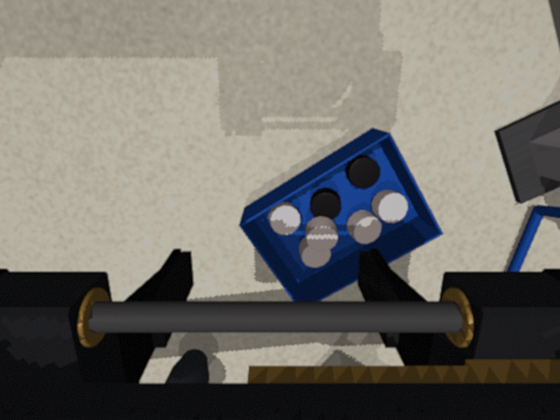

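Front of queue (top camera): orange stop at column 195, then blue (213,197), yellow (254,192), red (292,188) and white (331,186). The green plate is at (225,301) and the white plate at (401,318). The pink look-alike at (168,117) is outside the lane and gets ignored.

```bash
cat > h.py <<'E'
from cell import env
import cv2,numpy as np
from scipy.spatial.transform import Rotation as Ro
def ray(cam,px,z,pose=None):
    c=env.get_calibration(cam)
    d=np.array([(px[0]-c['cx'])/c['fx'],(px[1]-c['cy'])/c['fy'],1.])
    if cam=='wrist':
        o=pose or env.get_obs(); H=c['hand_eye']; Rt=Ro.from_euler('xyz',o['tool_rot'],degrees=True).as_matrix()
        C=Rt@H[:3,3]+o['tool_pos']; D=Rt@H[:3,:3]@d
    else:
        R=c['R'];C=-R.T@c['t'];D=R.T@d
    return C+D*(z-C[2])/D[2]
E
python3 - <<'E'
from h import *
np.set_printoptions(precision=4,suppress=True)
im=env.read_camera('top')
for col in ('blue','yellow','red','white'):
    for k,z in (('bottle_',.08),('puck_',.045)):
        for d in env.outline_of('top',k+col)[:2]:
            m=d['mask'];x,y,w,h=cv2.boundingRect(m.astype(np.uint8)*1)
            print(k+col,round(d['p'],2),np.round(d['xy'],1),(x,y,w,h),ray('top',d['xy'],z)[:2])
for k in('rack','index_end'):
    for d in env.outline_of('top',k)[:2]:
        m=d['mask'].astype(np.uint8);print(k,d['p'],d['xy'],cv2.minAreaRect(cv2.findNonZero(m)),ray('top',d['xy'],.045))
# cap tops by colour
hsv=cv2.cvtColor(im,cv2.COLOR_RGB2HSV)
# cutout floors
cr=im[265:350,205:420];cv2.imwrite('pics/rack1.png',cv2.resize(cr[:,:,::-1],None,fx=3.6,fy=3.6,interpolation=cv2.INTER_CUBIC))
cr=im[150:240,150:370];cv2.imwrite('pics/lane1.png',cv2.resize(cr[:,:,::-1],None,fx=3.6,fy=3.6,interpolation=cv2.INTER_CUBIC))
for p in((213,197),(254,192),(292,188),(331,186)):print(p,ray('top',p,.116))
for p in((254,302),(292,306),(331,310),(370,313)):print(p,ray('top',p,.012),ray('top',p,.042))
E
```

```text
bottle_blue 0.63 [214.9 198.6] (202, 185, 25, 25) [0.6522 0.1177]
puck_blue 0.73 [221.4 205.9] (201, 183, 35, 36) [0.6425 0.1107]
bottle_yellow 0.89 [250.2 192.4] (242, 183, 21, 24) [0.6649 0.0518]
bottle_yellow 0.71 [168.6 116.3] (156, 103, 27, 30) [0.8095 0.2116]
puck_yellow 0.59 [258.7 204.5] (238, 181, 33, 34) [0.6463 0.0377]
puck_yellow 0.39 [328.6 190.5] (319, 176, 23, 23) [ 0.6757 -0.0978]
bottle_red 0.62 [290.  190.7] (282, 180, 19, 23) [ 0.6691 -0.0226]
puck_red 0.61 [288.2 202.3] (274, 177, 35, 35) [ 0.6515 -0.0197]
bottle_white 0.96 [329.7 187. ] (318, 175, 24, 25) [ 0.6771 -0.0964]
puck_white 0.93 [323.3 199. ] (310, 174, 36, 35) [ 0.6589 -0.0877]
puck_white 0.29 [261.6 202.6] (237, 180, 36, 36) [0.6501 0.0322]
rack 0.65 [309.3, 311.3] ((311.9609680175781, 307.8839416503906), (164.40176391601562, 51.12434768676758), 4.610649108886719) [ 0.4438 -0.0629  0.045 ]
rack 0.45 [292.4, 190.4] ((292.0, 190.5), (23.0, 18.0), 90.0) [ 0.6749 -0.0275  0.045 ]
index_end 0.96 [224.9, 296.4] ((224.29214477539062, 299.9325866699219), (13.842127799987793, 49.11111068725586), 5.440331935882568) [0.4682 0.0988 0.045 ]
(213, 197) [0.6505 0.1149 0.116 ]
(254, 192) [0.6606 0.0417 0.116 ]
(292, 188) [ 0.6687 -0.0258  0.116 ]
(331, 186) [ 0.6732 -0.095   0.116 ]
(254, 302) [0.455  0.0451 0.012 ] [0.4585 0.0429 0.042 ]
(292, 306) [ 0.4488 -0.0304  0.012 ] [ 0.4526 -0.03    0.042 ]
(331, 310) [ 0.4427 -0.1074  0.012 ] [ 0.4467 -0.1042  0.042 ]
(370, 313) [ 0.4386 -0.1839  0.012 ] [ 0.4428 -0.1779  0.042 ]
```

View pics/rack1.png

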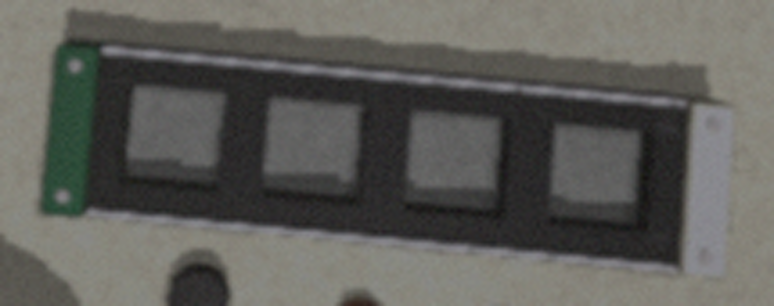

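View pics/lane1.png

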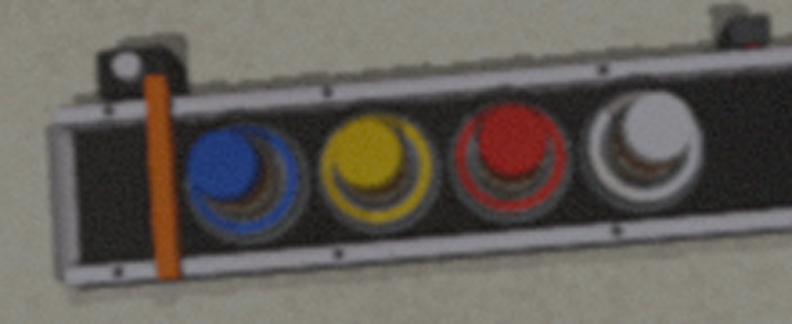

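Run:
```python
from h import *
np.set_printoptions(precision=4,suppress=True)
c=lambda u,v,x0,y0:(x0+(u+.5)/3.6-.5,y0+(v+.5)/3.6-.5)
P=[ray('top',c(u,v,205,265),.05)[:2] for u,v in((58,42),(42,213),(725,275),(735,103))]
print(np.array(P)); 
for i in range(4):print(np.linalg.norm(P[i]-P[(i+1)%4]))
g=(P[0]+P[1])/2;w=(P[2]+P[3])/2;u=(w-g)/np.linalg.norm(w-g);ctr=(g+w)/2
print('ctr',ctr,'yaw of green dir',np.degrees(np.arctan2(-u[1],-u[0])))
for k in(-114,-38,38,114):print('cut',ctr+u*k/1000)
A=[]
for u_,v in((222,162),(366,151),(513,140),(659,125)):
    A.append(ray('top',c(u_,v,150,150),.116)[:2])
A=np.array(A);print('caps',A,np.linalg.norm(np.diff(A,axis=0),axis=1))
B=np.array([ray('top',p,.052)[:2] for p in((218.2,201),(254.5,197.5),(291.5,194),(328.5,191.3))])
print('rings',B,np.linalg.norm(np.diff(B,axis=0),axis=1))
d=B[0]-B[3];print(np.degrees(np.arctan2(d[1],d[0])))
```

```text
[[ 0.5065  0.1071]
 [ 0.4172  0.1129]
 [ 0.394  -0.2429]
 [ 0.482  -0.249 ]]
0.08947189523900205
0.356592109183411
0.0882214218109614
0.35690192795076736
ctr [ 0.4499 -0.068 ] yaw of green dir 86.16857657055498
cut [0.4576 0.0458]
cut [ 0.4525 -0.0301]
cut [ 0.4474 -0.1059]
cut [ 0.4423 -0.1817]
caps [[ 0.6547  0.1181]
 [ 0.6613  0.0466]
 [ 0.6678 -0.0261]
 [ 0.6762 -0.098 ]] [0.0718 0.073  0.0724]
rings [[ 0.6512  0.1161]
 [ 0.659   0.0457]
 [ 0.6669 -0.0258]
 [ 0.6731 -0.097 ]] [0.0708 0.0719 0.0715]
95.88493069031495
```

carry_out(targets=[[[0, -5, 0], [0, 8, 0]], [[0, -5, 0], [0, 8, 0]], [[0, -5, 0], [0, 8, 0]], [[0, -5, 0], [0, 8, 0]], [[0, -5, 0], [0, 8, 0]], [[0, -5, 0], [0, 8, 0]], [[0, -5, 0], [0, 8, 0]], [[0, 0, 0], [0, 7.1, 0]]], jaw=1, squeeze=20)

```text
time_s: 1.5
tool_pos: [0.2938, 0.5803, 0.2586]
tool_rot: [-89.9, -0.0, -0.3]
force: [0.5, 0.2, -0.4]
grip_width: 0.087
```

carry_out(targets=[[[28, 0, -36], [0, 0, 0]], [[28, 0, -36], [0, 0, 0]], [[28, 0, -36], [0, 0, 0]], [[28, 0, -36], [0, 0, 0]], [[28, 0, -36], [0, 0, 0]], [[28, 0, -36], [0, 0, 0]], [[28, 0, -36], [0, 0, 0]], [[28, 0, -36], [0, 0, 0]], [[28, 0, -36], [0, 0, 0]], [[28, 0, -36], [0, 0, 0]], [[28, 0, -36], [0, 0, 0]], [[0, 0, 0], [0, 0, 0]]])

```text
time_s: 2.7
tool_pos: [0.6058, 0.175, 0.2577]
tool_rot: [-90.3, -0.2, -0.6]
force: [0.5, 0.1, -0.1]
grip_width: 0.0869
```

Run:
```python
from h import *
np.set_printoptions(precision=4,suppress=True)
o=env.get_obs();im=env.read_camera('wrist');cv2.imwrite('pics/w1.png',im[:,:,::-1])
print(o['tool_pos'],o['tool_rot'],o['qpos'])
for k in('blue','yellow','red','white'):
    for d in env.outline_of('wrist','bottle_'+k)[:1]:print(k,d['p'],d['xy'],cv2.boundingRect(d['mask'].astype(np.uint8)))
```

```text
[0.6058 0.175  0.2577] [-90.2872  -0.1625  -0.6439] [-36.3055  15.5251  21.8354  83.9739  -5.4525  81.5262 -15.0415]
blue 0.97 [320.0, 234.6] (301, 210, 40, 57)
yellow 0.57 [472.6, 138.6] (436, 116, 71, 40)
red 0.88 [328.7, 348.1] (311, 331, 37, 35)
```

View pics/w1.png

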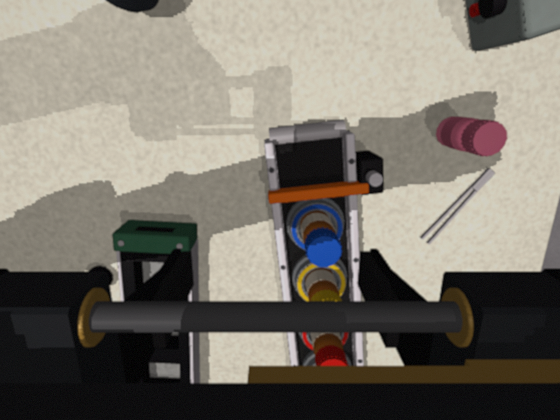

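Run:
```python
from h import *
np.set_printoptions(precision=4,suppress=True)
print(ray('wrist',(324,250),.116))
print(ray('wrist',(317,223),.052), ray('wrist',(321,279),.052))
print(ray('wrist',(154,227),.05))
o=env.get_obs();im=env.read_camera('wrist')[180:300,90:400]
cv2.imwrite('pics/w1c.png',cv2.resize(im[:,:,::-1],None,fx=2.5,fy=2.5,interpolation=cv2.INTER_CUBIC))
```

```text
[0.6483 0.1325 0.116 ]
[0.6488 0.1369 0.052 ] [0.6565 0.0654 0.052 ]
[0.4619 0.1306 0.05  ]
```

View pics/w1c.png

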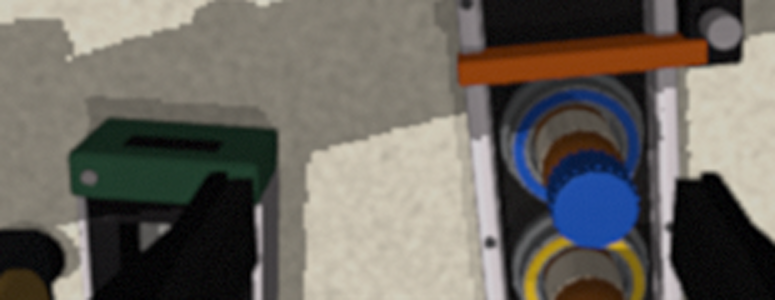

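Run:
```python
from h import *
np.set_printoptions(precision=4,suppress=True)
print(env.get_obs()['tool_pos'])
print(ray('wrist',(327.7,263.5),.116),ray('wrist',(318.2,234.7),.052),ray('wrist',(324,287),.052))
print('green front-top mid',ray('wrist',(90+172/2.5,180+195/2.5),.05),ray('wrist',(90+190/2.5,180+122/2.5),.05))
```

```text
[0.6011 0.1863 0.2576]
[0.6527 0.1181 0.116 ] [0.6508 0.1226 0.052 ] [0.6607 0.0545 0.052 ]
green front-top mid [0.4636 0.0914 0.05  ] [0.4755 0.1284 0.05  ]
```

carry_out(targets=[[[26, 0, -34], [0, 0, 0]], [[27, 0, -34], [0, 0, 0]], [[0, 15, 0], [0, 0, 0]], [[0, 30, 0], [0, 0, 0]], [[0, 30, 0], [0, 0, 0]], [[0, 20, 0], [0, 0, 0]], [[0, 0, 0], [0, 0, 0]], [[0, 0, 0], [0, 0, 0]]])

```text
time_s: 3.8
tool_pos: [0.6547, 0.1175, 0.1629]
tool_rot: [-90.0, 0.0, 0.1]
force: [0.1, 0.2, 0.3]
grip_width: 0.087
```

Run:
```python
from h import *
np.set_printoptions(precision=4,suppress=True)
o=env.get_obs();im=env.read_camera('wrist');cv2.imwrite('pics/w2.png',im[:,:,::-1])
print(o['tool_pos'],o['tool_rot'])
```

```text
[0.6547 0.1175 0.1629] [-89.9745   0.0095   0.1366]
```

View pics/w2.png

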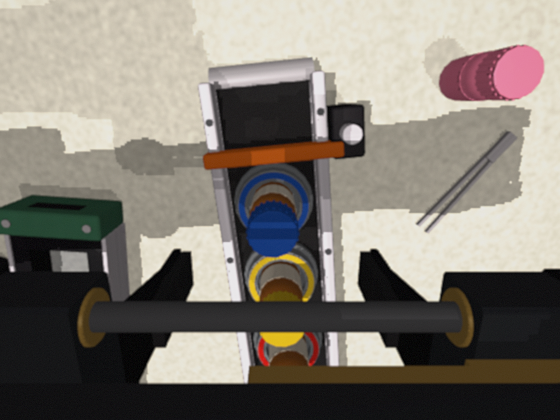

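The blue cap sits at (273,238), midway between the fingertips at columns 190 and 360. Nothing is under the fingers but the lane rails, so I'm descending and gripping.

carry_out(targets=[[[0, 25, 0], [0, 0, 0]], [[0, 25, 0], [0, 0, 0]], [[0, 18, 0], [0, 0, 0]], [[0, 8, 0], [0, 0, 0]], [[0, 0, 0], [0, 0, 0]], [[0, 0, 0], [0, 0, 0]], [[0, 0, 0], [0, 0, 0]]])

```text
time_s: 4.55
tool_pos: [0.6562, 0.1163, 0.0884]
tool_rot: [-90.0, -0.2, 0.0]
force: [0.6, -0.5, 1.1]
grip_width: 0.087
```

carry_out(targets=[[[0, 0, 0], [0, 0, 0]], [[0, 0, 0], [0, 0, 0]], [[0, 0, 0], [0, 0, 0]], [[0, 0, 0], [0, 0, 0]], [[0, 0, 0], [0, 0, 0]], [[0, 0, 0], [0, 0, 0]], [[0, 0, 0], [0, 0, 0]], [[0, 0, 0], [0, 0, 0]]], jaw=0, squeeze=20)

```text
time_s: 5.35
tool_pos: [0.6549, 0.1161, 0.0865]
tool_rot: [-90.0, 0.0, 0.0]
force: [-0.2, -0.2, 0.5]
grip_width: 0.0344
```

carry_out(targets=[[[0, -10, 0], [0, 0, 0]], [[0, -25, 0], [0, 0, 0]], [[0, -30, 0], [0, 0, 0]], [[0, -25, 0], [0, 0, 0]], [[-30, 0, -10], [0, 0, 0]], [[-35, 0, -13], [0, 0, 0]], [[-35, 0, -13], [0, 0, 0]], [[-35, 0, -13], [0, 0, 0]], [[-35, 0, -13], [0, 0, 0]], [[-27, 0, -8], [0, 0, 0]], [[0, 0, 0], [0, 0, 0]], [[0, 0, 0], [0, 0, 0]]])

```text
time_s: 6.55
tool_pos: [0.4586, 0.0461, 0.1776]
tool_rot: [-89.9, -0.1, 0.0]
force: [-0.3, 0.3, 0.5]
grip_width: 0.0341
```

Run:
```python
from h import *
np.set_printoptions(precision=4,suppress=True)
o=env.get_obs();im=env.read_camera('wrist');cv2.imwrite('pics/w3.png',im[:,:,::-1])
print(o['tool_pos'],o['tool_rot'],o['grip_width'],o['force'])
im=env.read_camera('side');cv2.imwrite('pics/s3.png',cv2.resize(im[130:330,170:450,::-1],None,fx=2.8,fy=2.8,interpolation=cv2.INTER_CUBIC))
```

```text
[0.4586 0.0461 0.1776] [-89.911   -0.1406   0.0245] 0.03409292004934869 [-0.3348  0.2525  0.4741]
```

View pics/w3.png

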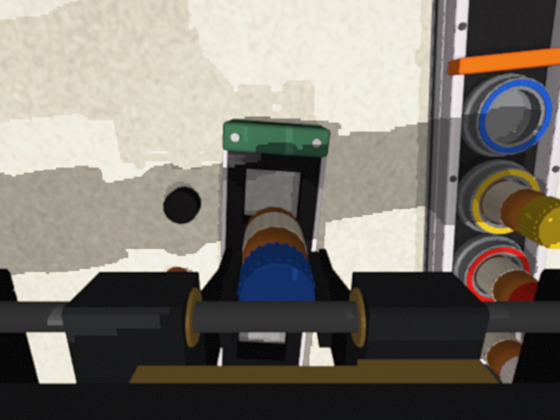

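View pics/s3.png

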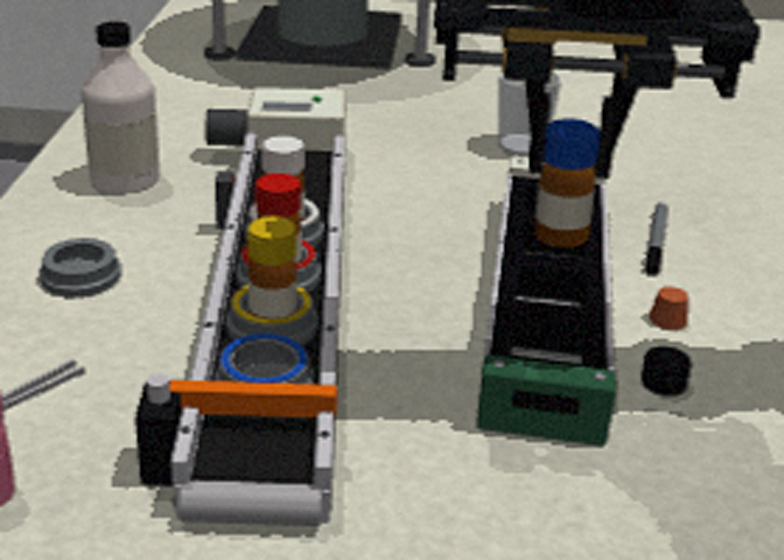

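Run:
```python
from h import *
np.set_printoptions(precision=4,suppress=True)
for p in((235,137),(317,142)):print(ray('wrist',p,.05))
a=(ray('wrist',(235,137),.05)+ray('wrist',(317,142),.05))/2
print(a, a[:2]-.054*np.array([.0668,.9978]))
for p in((247,169),(299,173),(245,212),(299,216)):print('floor corner',ray('wrist',p,.012))
# held bottle: where is its bottom expected
im=env.read_camera('wrist');cv2.imwrite('pics/w3c.png',cv2.resize(im[100:320,170:370,::-1],None,fx=2.7,fy=2.7,interpolation=cv2.INTER_CUBIC))
```

```text
[0.426  0.1011 0.05  ]
[0.4942 0.097  0.05  ]
[0.4601 0.0991 0.05  ] [0.4565 0.0452]
floor corner [0.4323 0.0668 0.012 ]
floor corner [0.4825 0.0629 0.012 ]
floor corner [0.4292 0.0232 0.012 ]
floor corner [0.4835 0.0189 0.012 ]
```

View pics/w3c.png

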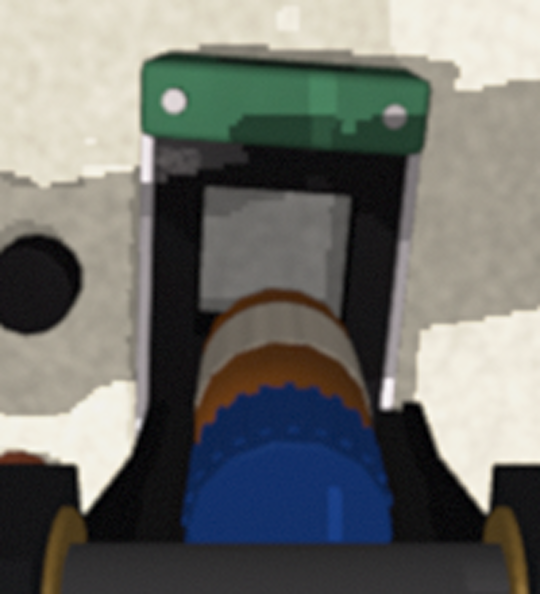

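carry_out(targets=[[[-1, 10, -1.5], [0, 0, 0]], [[0, 25, 0], [0, 0, 0]], [[0, 25, 0], [0, 0, 0]], [[0, 25, 0], [0, 0, 0]], [[0, 18, 0], [0, 0, 0]], [[0, 8, 0], [0, 0, 0]], [[0, 0, 0], [0, 0, 0]], [[0, 0, 0], [0, 0, 0]], [[0, 0, 0], [0, 0, 0]]])

```text
time_s: 7.6
tool_pos: [0.458, 0.0447, 0.0665]
tool_rot: [-90.0, -0.1, 0.0]
force: [-0.4, -0.6, -0.4]
grip_width: 0.0343
```

carry_out(targets=[[[0, 1, 0], [0, 0, 0]], [[0, 1, 0], [0, 0, 0]], [[0, 0, 0], [0, 0, 0]], [[0, 0, 0], [0, 0, 0]], [[0, 0, 0], [0, 0, 0]]])

```text
time_s: 8.1
tool_pos: [0.4571, 0.0445, 0.0636]
tool_rot: [-90.0, -0.0, 0.0]
force: [0.9, 0.1, -1.3]
grip_width: 0.0343
```

carry_out(targets=[[[0, 1, 0], [0, 0, 0]], [[0, 0, 0], [0, 0, 0]], [[0, 0, 0], [0, 0, 0]], [[0, 0, 0], [0, 0, 0]]])

```text
time_s: 8.5
tool_pos: [0.4571, 0.0445, 0.0625]
tool_rot: [-90.0, -0.0, 0.0]
force: [1.0, 1.2, -0.8]
grip_width: 0.0342
```

carry_out(targets=[[[0, 0.5, 0], [0, 0, 0]], [[0, 0, 0], [0, 0, 0]], [[0, 0, 0], [0, 0, 0]], [[0, 0, 0], [0, 0, 0]]])

```text
time_s: 8.9
tool_pos: [0.4572, 0.0446, 0.0623]
tool_rot: [-90.0, -0.0, 0.0]
force: [-1.2, 0.1, 2.2]
grip_width: 0.0347
```

carry_out(targets=[[[0, 0.5, 0], [0, 0, 0]], [[0, 0, 0], [0, 0, 0]], [[0, 0, 0], [0, 0, 0]], [[0, 0, 0], [0, 0, 0]]])

```text
time_s: 9.3
tool_pos: [0.4573, 0.0446, 0.0622]
tool_rot: [-90.0, -0.0, 0.0]
force: [-2.3, 0.2, 5.8]
grip_width: 0.0345
```

Run:
```python
from h import *
np.set_printoptions(precision=4,suppress=True)
o=env.get_obs();im=env.read_camera('wrist');cv2.imwrite('pics/w4.png',im[:,:,::-1])
print(o['tool_pos'],o['force'],env.get_obs()['force'])
im=env.read_camera('side');cv2.imwrite('pics/s4.png',cv2.resize(im[130:330,170:450,::-1],None,fx=2.8,fy=2.8,interpolation=cv2.INTER_CUBIC))
```

```text
[0.4573 0.0446 0.0622] [-2.252   0.2177  5.7948] [-1.8307 -0.1228  6.5061]
```

View pics/s4.png

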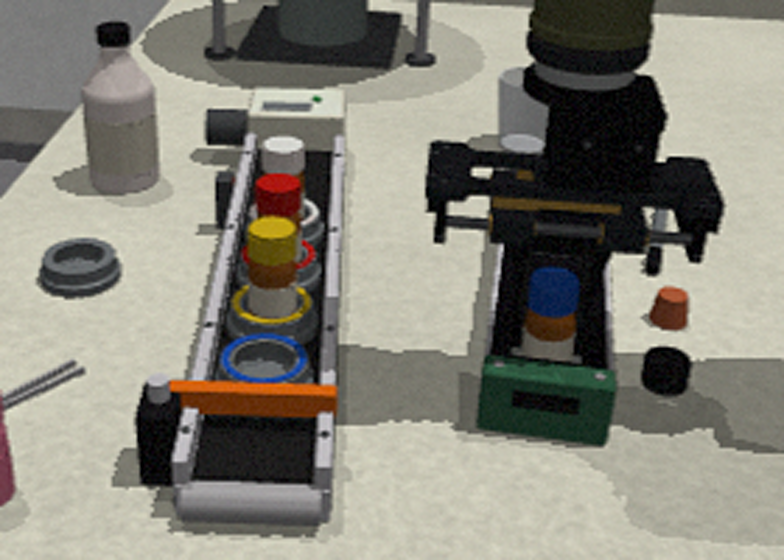

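carry_out(targets=[[[0, 0, 0], [0, 0, 0]], [[0, 0, 0], [0, 0, 0]], [[0, 0, 0], [0, 0, 0]], [[0, 0, 0], [0, 0, 0]], [[0, 0, 0], [0, 0, 0]], [[0, 0, 0], [0, 0, 0]]], jaw=1)

```text
time_s: 10.0
tool_pos: [0.4571, 0.0445, 0.0615]
tool_rot: [-90.0, 0.0, 0.0]
force: [-0.3, 0.5, -0.4]
grip_width: 0.0746
```

carry_out(targets=[[[0, -15, 0], [0, 0, 0]], [[0, -30, 0], [0, 0, 0]], [[0, -35, 0], [0, 0, 0]], [[0, -30, 0], [0, 0, 0]], [[30, 0, 1], [0, 0, 0]], [[36, 0, 1], [0, 0, 0]], [[36, 0, 0], [0, 0, 0]], [[36, 0, 0], [0, 0, 0]], [[36, 0, 0], [0, 0, 0]], [[29, 0, 0], [0, 0, 0]], [[0, 0, 0], [0, 0, 0]], [[0, 0, 0], [0, 0, 0]]])

```text
time_s: 11.2
tool_pos: [0.6598, 0.0464, 0.1706]
tool_rot: [-90.1, 0.1, 0.0]
force: [-0.7, -0.1, -0.0]
grip_width: 0.0872
```

Run:
```python
from h import *
np.set_printoptions(precision=4,suppress=True)
o=env.get_obs();im=env.read_camera('wrist');cv2.imwrite('pics/w5.png',im[:,:,::-1])
print(o['tool_pos'],o['tool_rot'])
im=env.read_camera('top');cv2.imwrite('pics/t5.png',cv2.resize(im[150:350,150:420,::-1],None,fx=2.8,fy=2.8,interpolation=cv2.INTER_CUBIC))
```

```text
[0.6598 0.0464 0.1706] [-90.0512   0.1024   0.0275]
```

View pics/w5.png

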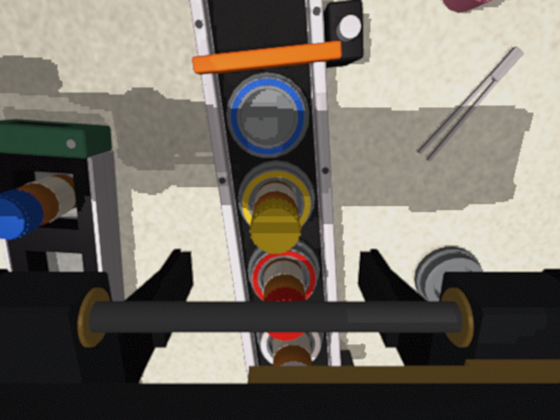

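View pics/t5.png

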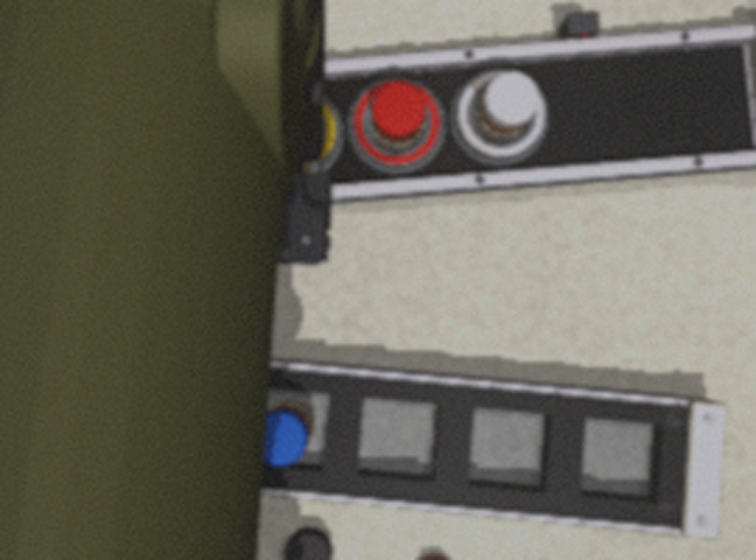

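Yellow's cap at (275,231) is on the gripper's axis, and blue stands upright in the first cutout. Taking yellow next.

carry_out(targets=[[[0, 25, 0], [0, 0, 0]], [[0, 30, 0], [0, 0, 0]], [[0, 20, 0], [0, 0, 0]], [[0, 9, 0], [0, 0, 0]], [[0, 0, 0], [0, 0, 0]], [[0, 0, 0], [0, 0, 0]], [[0, 0, 0], [0, 0, 0]]])

```text
time_s: 12.0
tool_pos: [0.6611, 0.0467, 0.0894]
tool_rot: [-90.0, -0.2, 0.0]
force: [0.7, -0.7, 0.4]
grip_width: 0.0874
```

carry_out(targets=[[[0, 0, 0], [0, 0, 0]], [[0, 0, 0], [0, 0, 0]], [[0, 0, 0], [0, 0, 0]], [[0, 0, 0], [0, 0, 0]], [[0, 0, 0], [0, 0, 0]], [[0, 0, 0], [0, 0, 0]], [[0, 0, 0], [0, 0, 0]], [[0, 0, 0], [0, 0, 0]]], jaw=0)

```text
time_s: 12.8
tool_pos: [0.6601, 0.0466, 0.0876]
tool_rot: [-90.0, 0.0, 0.0]
force: [0.5, -1.5, 1.7]
grip_width: 0.0332
```

carry_out(targets=[[[0, -10, 0], [0, 0, 0]], [[0, -25, 0], [0, 0, 0]], [[0, -32, 0], [0, 0, 0]], [[0, -25, 0], [0, 0, 0]], [[-32, 0, 0], [0, 0, 0]], [[-36, 0, -15], [0, 0, 0]], [[-36, 0, -17], [0, 0, 0]], [[-36, 0, -17], [0, 0, 0]], [[-36, 0, -17], [0, 0, 0]], [[-32, 0, -11], [0, 0, 0]], [[0, 0, 0], [0, 0, 0]], [[0, 0, 0], [0, 0, 0]]])

```text
time_s: 14.0
tool_pos: [0.4524, -0.0305, 0.1805]
tool_rot: [-89.9, -0.1, -0.0]
force: [0.4, -0.3, -0.5]
grip_width: 0.0334
```

Run:
```python
from h import *
np.set_printoptions(precision=4,suppress=True)
o=env.get_obs();im=env.read_camera('wrist');cv2.imwrite('pics/w6.png',im[:,:,::-1])
print(o['tool_pos'],o['tool_rot'],o['grip_width'],o['force'])
```

```text
[ 0.4524 -0.0305  0.1805] [-89.9001  -0.136   -0.001 ] 0.03336560932353414 [ 0.4332 -0.2985 -0.5003]
```

View pics/w6.png

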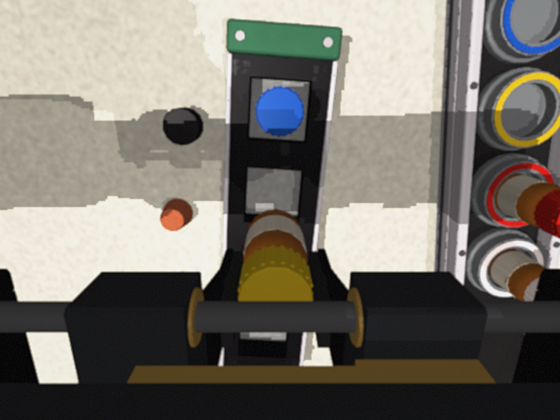

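carry_out(targets=[[[0, 10, 0], [0, 0, 0]], [[0, 25, 0], [0, 0, 0]], [[0, 27, 0], [0, 0, 0]], [[0, 25, 0], [0, 0, 0]], [[0, 18, 0], [0, 0, 0]], [[0, 8, 0], [0, 0, 0]], [[0, 1, 0], [0, 0, 0]], [[0, 1, 0], [0, 0, 0]], [[0, 0, 0], [0, 0, 0]], [[0, 0, 0], [0, 0, 0]], [[0, 0, 0], [0, 0, 0]]])

```text
time_s: 15.15
tool_pos: [0.4526, -0.0304, 0.0651]
tool_rot: [-90.0, -0.1, 0.0]
force: [-0.1, 0.6, -1.4]
grip_width: 0.0329
```

carry_out(targets=[[[0, 0.5, 0], [0, 0, 0]], [[0, 0, 0], [0, 0, 0]], [[0, 0, 0], [0, 0, 0]], [[0, 0, 0], [0, 0, 0]]])

```text
time_s: 15.55
tool_pos: [0.4522, -0.0305, 0.0641]
tool_rot: [-90.0, -0.0, 0.0]
force: [-0.4, -0.3, -0.1]
grip_width: 0.0332
```

carry_out(targets=[[[0, 0.5, 0], [0, 0, 0]], [[0, 0, 0], [0, 0, 0]], [[0, 0, 0], [0, 0, 0]], [[0, 0, 0], [0, 0, 0]]])

```text
time_s: 15.95
tool_pos: [0.4522, -0.0305, 0.0636]
tool_rot: [-90.0, -0.0, 0.0]
force: [0.7, -0.4, -0.5]
grip_width: 0.0333
```

carry_out(targets=[[[0, 0.5, 0], [0, 0, 0]], [[0, 0, 0], [0, 0, 0]], [[0, 0, 0], [0, 0, 0]], [[0, 0, 0], [0, 0, 0]]])

```text
time_s: 16.35
tool_pos: [0.4522, -0.0305, 0.0635]
tool_rot: [-90.0, -0.0, 0.0]
force: [-3.0, -0.2, 5.1]
grip_width: 0.0333
```

carry_out(targets=[[[0, 0, 0], [0, 0, 0]], [[0, 0, 0], [0, 0, 0]], [[0, 0, 0], [0, 0, 0]], [[0, 0, 0], [0, 0, 0]], [[0, 0, 0], [0, 0, 0]], [[0, 0, 0], [0, 0, 0]]], jaw=1)

```text
time_s: 16.95
tool_pos: [0.4519, -0.0305, 0.0628]
tool_rot: [-90.0, 0.0, 0.0]
force: [-0.1, 1.0, 0.9]
grip_width: 0.0733
```

carry_out(targets=[[[0, -15, 0], [0, 0, 0]], [[0, -30, 0], [0, 0, 0]], [[0, -35, 0], [0, 0, 0]], [[0, -30, 0], [0, 0, 0]], [[30, 0, 2], [0, 0, 0]], [[38, 0, 2], [0, 0, 0]], [[39, 0, 0], [0, 0, 0]], [[39, 0, 0], [0, 0, 0]], [[39, 0, 0], [0, 0, 0]], [[30, 0, 0.5], [0, 0, 0]], [[0, 0, 0], [0, 0, 0]], [[0, 0, 0], [0, 0, 0]]])

```text
time_s: 18.15
tool_pos: [0.6667, -0.0261, 0.1719]
tool_rot: [-90.1, 0.1, 0.0]
force: [-0.4, -0.6, -0.5]
grip_width: 0.0874
```

Run:
```python
from h import *
np.set_printoptions(precision=4,suppress=True)
o=env.get_obs();im=env.read_camera('wrist');cv2.imwrite('pics/w7.png',im[:,:,::-1])
print(o['tool_pos'],o['tool_rot'])
```

```text
[ 0.6667 -0.0261  0.1719] [-90.0549   0.1289   0.0365]
```

View pics/w7.png

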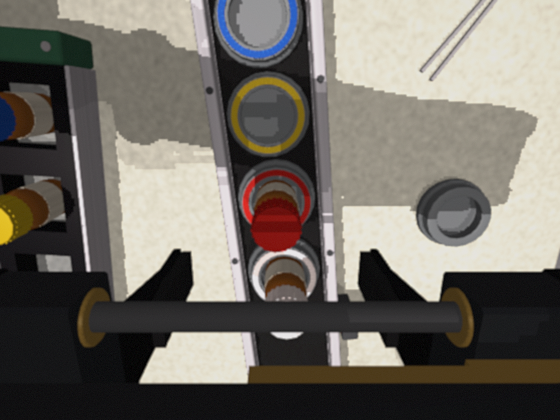

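Red's cap at (276,228) is centred and the white bottle is behind it. Blue and yellow stand in the rack on the left. Taking red.

carry_out(targets=[[[0, 25, 0], [0, 0, 0]], [[0, 30, 0], [0, 0, 0]], [[0, 21, 0], [0, 0, 0]], [[0, 9, 0], [0, 0, 0]], [[0, 0, 0], [0, 0, 0]], [[0, 0, 0], [0, 0, 0]], [[0, 0, 0], [0, 0, 0]]])

```text
time_s: 18.9
tool_pos: [0.6681, -0.026, 0.0899]
tool_rot: [-90.0, -0.2, 0.0]
force: [-0.1, 0.3, 0.0]
grip_width: 0.0872
```

carry_out(targets=[[[0, 0, 0], [0, 0, 0]], [[0, 0, 0], [0, 0, 0]], [[0, 0, 0], [0, 0, 0]], [[0, 0, 0], [0, 0, 0]], [[0, 0, 0], [0, 0, 0]], [[0, 0, 0], [0, 0, 0]], [[0, 0, 0], [0, 0, 0]], [[0, 0, 0], [0, 0, 0]]], jaw=0)

```text
time_s: 19.7
tool_pos: [0.6672, -0.0258, 0.0881]
tool_rot: [-90.0, -0.0, 0.0]
force: [0.5, -0.6, -0.8]
grip_width: 0.0332
```

carry_out(targets=[[[0, -10, 0], [0, 0, 0]], [[0, -25, 0], [0, 0, 0]], [[0, -32, 0], [0, 0, 0]], [[0, -25, 0], [0, 0, 0]], [[-34, 0, 0], [0, 0, 0]], [[-38, 0, -16], [0, 0, 0]], [[-38, 0, -18], [0, 0, 0]], [[-38, 0, -18], [0, 0, 0]], [[-38, 0, -17], [0, 0, 0]], [[-34, 0, -11], [0, 0, 0]], [[0, 0, 0], [0, 0, 0]], [[0, 0, 0], [0, 0, 0]]])

```text
time_s: 20.9
tool_pos: [0.4474, -0.1061, 0.181]
tool_rot: [-89.9, -0.1, -0.0]
force: [-0.5, 0.6, -0.4]
grip_width: 0.0331
```

Run:
```python
from h import *
np.set_printoptions(precision=4,suppress=True)
o=env.get_obs();im=env.read_camera('wrist');cv2.imwrite('pics/w8.png',im[:,:,::-1])
print(o['tool_pos'],o['tool_rot'],o['grip_width'],o['force'])
```

```text
[ 0.4474 -0.1061  0.181 ] [-89.8968  -0.1495  -0.0147] 0.03306745772392567 [-0.4909  0.5778 -0.3558]
```

View pics/w8.png

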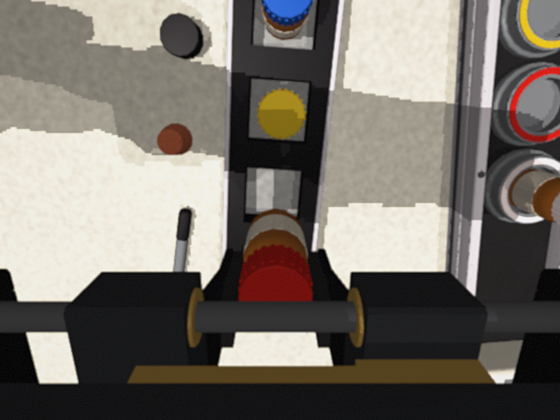

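Red hangs upright over the third cutout; yellow (281,113) and blue (285,5) sit in theirs. Lowering red.

carry_out(targets=[[[0, 10, 0], [0, 0, 0]], [[0, 25, 0], [0, 0, 0]], [[0, 27, 0], [0, 0, 0]], [[0, 25, 0], [0, 0, 0]], [[0, 18, 0], [0, 0, 0]], [[0, 8, 0], [0, 0, 0]], [[0, 1, 0], [0, 0, 0]], [[0, 1, 0], [0, 0, 0]], [[0, 0.5, 0], [0, 0, 0]], [[0, 0, 0], [0, 0, 0]], [[0, 0, 0], [0, 0, 0]], [[0, 0, 0], [0, 0, 0]]])

```text
time_s: 22.15
tool_pos: [0.4474, -0.106, 0.0649]
tool_rot: [-90.0, -0.0, 0.0]
force: [-0.4, -0.0, -1.4]
grip_width: 0.0334
```

carry_out(targets=[[[0, 0.5, 0], [0, 0, 0]], [[0, 0, 0], [0, 0, 0]], [[0, 0, 0], [0, 0, 0]], [[0, 0, 0], [0, 0, 0]]])

```text
time_s: 22.55
tool_pos: [0.4472, -0.106, 0.064]
tool_rot: [-90.0, -0.0, 0.0]
force: [-0.2, 0.7, -0.6]
grip_width: 0.0335
```

carry_out(targets=[[[0, 0.5, 0], [0, 0, 0]], [[0, 0, 0], [0, 0, 0]], [[0, 0, 0], [0, 0, 0]], [[0, 0, 0], [0, 0, 0]]])

```text
time_s: 22.95
tool_pos: [0.4473, -0.106, 0.064]
tool_rot: [-90.0, -0.0, 0.0]
force: [-2.9, 0.8, 4.9]
grip_width: 0.0332
```

carry_out(targets=[[[0, 0, 0], [0, 0, 0]], [[0, 0, 0], [0, 0, 0]], [[0, 0, 0], [0, 0, 0]], [[0, 0, 0], [0, 0, 0]], [[0, 0, 0], [0, 0, 0]], [[0, 0, 0], [0, 0, 0]]], jaw=1)

```text
time_s: 23.55
tool_pos: [0.447, -0.106, 0.0634]
tool_rot: [-90.0, 0.0, 0.0]
force: [-1.0, 0.2, -0.5]
grip_width: 0.0734
```

carry_out(targets=[[[0, -15, 0], [0, 0, 0]], [[0, -30, 0], [0, 0, 0]], [[0, -35, 0], [0, 0, 0]], [[0, -30, 0], [0, 0, 0]], [[32, 0, 2], [0, 0, 0]], [[40, 0, 2], [0, 0, 0]], [[42, 0, 2], [0, 0, 0]], [[42, 0, 2], [0, 0, 0]], [[40, 0, 0.5], [0, 0, 0]], [[32, 0, 0], [0, 0, 0]], [[0, 0, 0], [0, 0, 0]], [[0, 0, 0], [0, 0, 0]]])

```text
time_s: 24.75
tool_pos: [0.6747, -0.0976, 0.1724]
tool_rot: [-90.1, 0.1, 0.0]
force: [-0.0, 0.1, -0.8]
grip_width: 0.0872
```

Run:
```python
from h import *
np.set_printoptions(precision=4,suppress=True)
o=env.get_obs();im=env.read_camera('wrist');cv2.imwrite('pics/w9.png',im[:,:,::-1])
print(o['tool_pos'],o['tool_rot'])
```

```text
[ 0.6747 -0.0976  0.1724] [-90.0533   0.1351   0.0408]
```

View pics/w9.png

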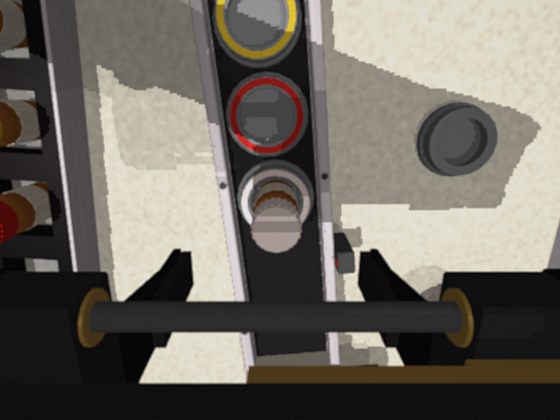

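White's cap at (276,230) is centred. The sensor block at (345,255) belongs to the lane, so it is at most 72 mm high and below the tips' final 88 mm.

carry_out(targets=[[[0, 25, 0], [0, 0, 0]], [[0, 30, 0], [0, 0, 0]], [[0, 21, 0], [0, 0, 0]], [[0, 9, 0], [0, 0, 0]], [[0, 0, 0], [0, 0, 0]], [[0, 0, 0], [0, 0, 0]], [[0, 0, 0], [0, 0, 0]]])

```text
time_s: 25.5
tool_pos: [0.6761, -0.0976, 0.0905]
tool_rot: [-90.0, -0.2, 0.0]
force: [0.1, 0.3, 0.3]
grip_width: 0.0872
```

carry_out(targets=[[[0, 0, 0], [0, 0, 0]], [[0, 0, 0], [0, 0, 0]], [[0, 0, 0], [0, 0, 0]], [[0, 0, 0], [0, 0, 0]], [[0, 0, 0], [0, 0, 0]], [[0, 0, 0], [0, 0, 0]], [[0, 0, 0], [0, 0, 0]], [[0, 0, 0], [0, 0, 0]]], jaw=0)

```text
time_s: 26.3
tool_pos: [0.6752, -0.0973, 0.0886]
tool_rot: [-90.0, -0.0, 0.0]
force: [-0.2, 1.0, -0.0]
grip_width: 0.0333
```

carry_out(targets=[[[0, -10, 0], [0, 0, 0]], [[0, -25, 0], [0, 0, 0]], [[0, -32, 0], [0, 0, 0]], [[0, -25, 0], [0, 0, 0]], [[-36, 0, -5], [0, 0, 0]], [[-40, 0, -16], [0, 0, 0]], [[-41, 0, -18], [0, 0, 0]], [[-41, 0, -18], [0, 0, 0]], [[-40, 0, -17], [0, 0, 0]], [[-35, 0, -11], [0, 0, 0]], [[0, 0, 0], [0, 0, 0]], [[0, 0, 0], [0, 0, 0]]])

```text
time_s: 27.5
tool_pos: [0.4422, -0.1827, 0.1815]
tool_rot: [-89.9, -0.2, -0.0]
force: [0.6, 0.1, -0.7]
grip_width: 0.0332
```

Run:
```python
from h import *
np.set_printoptions(precision=4,suppress=True)
o=env.get_obs();im=env.read_camera('wrist');cv2.imwrite('pics/w10.png',im[:,:,::-1])
print(o['tool_pos'],o['tool_rot'],o['grip_width'],o['force'])
```

```text
[ 0.4422 -0.1827  0.1815] [-89.896   -0.158   -0.0433] 0.03315174173490269 [ 0.641   0.095  -0.7278]
```

View pics/w10.png

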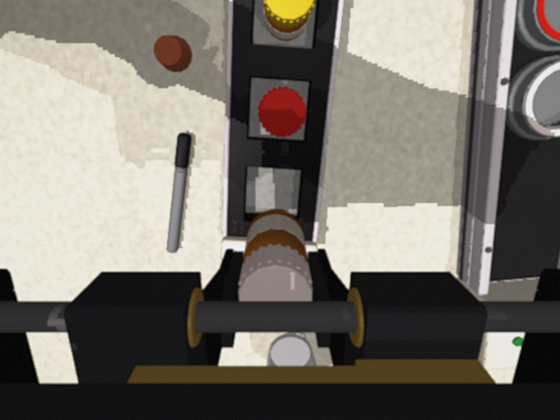

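White hangs over the fourth cutout, and red at (282,111) and yellow (287,8) are seated. The glass beaker at (290,352) is well clear. Lowering white.

carry_out(targets=[[[0, 10, 0.5], [0, 0, 0]], [[0, 25, 0], [0, 0, 0]], [[0, 27, 0], [0, 0, 0]], [[0, 25, 0], [0, 0, 0]], [[0, 18, 0], [0, 0, 0]], [[0, 8, 0], [0, 0, 0]], [[0, 1, 0], [0, 0, 0]], [[0, 1, 0], [0, 0, 0]], [[0, 0.5, 0], [0, 0, 0]], [[0, 0, 0], [0, 0, 0]], [[0, 0, 0], [0, 0, 0]], [[0, 0, 0], [0, 0, 0]]])

```text
time_s: 28.75
tool_pos: [0.4425, -0.182, 0.0654]
tool_rot: [-90.0, -0.1, 0.0]
force: [-0.3, -0.8, -1.8]
grip_width: 0.0334
```

carry_out(targets=[[[0, 0.5, 0], [0, 0, 0]], [[0, 0, 0], [0, 0, 0]], [[0, 0, 0], [0, 0, 0]], [[0, 0, 0], [0, 0, 0]]])

```text
time_s: 29.15
tool_pos: [0.4423, -0.182, 0.0646]
tool_rot: [-90.0, -0.0, 0.0]
force: [0.4, -1.1, -0.5]
grip_width: 0.0334
```

carry_out(targets=[[[0, 0.5, 0], [0, 0, 0]], [[0, 0, 0], [0, 0, 0]], [[0, 0, 0], [0, 0, 0]], [[0, 0, 0], [0, 0, 0]]])

```text
time_s: 29.55
tool_pos: [0.4424, -0.1821, 0.0644]
tool_rot: [-90.0, -0.0, 0.0]
force: [-1.5, 0.4, 5.4]
grip_width: 0.0335
```

Contact at 5 N. Releasing, rising and moving clear.

carry_out(targets=[[[0, 0, 0], [0, 0, 0]], [[0, 0, 0], [0, 0, 0]], [[0, 0, 0], [0, 0, 0]], [[0, 0, 0], [0, 0, 0]], [[0, 0, 0], [0, 0, 0]], [[0, 0, 0], [0, 0, 0]]], jaw=1)

```text
time_s: 30.15
tool_pos: [0.4422, -0.182, 0.0639]
tool_rot: [-90.0, 0.0, 0.0]
force: [-0.1, 0.4, -0.2]
grip_width: 0.0734
```

carry_out(targets=[[[0, -15, 0], [0, 0, 0]], [[0, -30, 0], [0, 0, 0]], [[0, -40, 0], [0, 0, 0]], [[0, -40, 0], [0, 0, 0]], [[20, -30, -15], [0, 0, 0]], [[30, -10, -25], [0, 0, 0]], [[30, 0, -35], [0, 0, 0]], [[30, 0, -35], [0, 0, 0]], [[20, 0, -25], [0, 0, 0]], [[0, 0, 0], [0, 0, 0]], [[0, 0, 0], [0, 0, 0]], [[0, 0, 0], [0, 0, 0]]])

```text
time_s: 31.35
tool_pos: [0.5719, -0.316, 0.2291]
tool_rot: [-89.9, 0.0, 0.1]
force: [-0.3, -0.3, -0.6]
grip_width: 0.087
```

Run:
```python
from h import *
np.set_printoptions(precision=4,suppress=True)
o=env.get_obs();print(o['tool_pos'],o['force'],o['grip_width'],o['time_s'])
im=env.read_camera('top');cv2.imwrite('pics/t11.png',cv2.resize(im[150:350,150:420,::-1],None,fx=2.8,fy=2.8,interpolation=cv2.INTER_CUBIC))
im=env.read_camera('side');cv2.imwrite('pics/s11.png',cv2.resize(im[130:330,170:450,::-1],None,fx=2.8,fy=2.8,interpolation=cv2.INTER_CUBIC))
```

```text
[ 0.5719 -0.316   0.2291] [-0.343  -0.2555 -0.6221] 0.08702270399656514 31.35
```

View pics/t11.png

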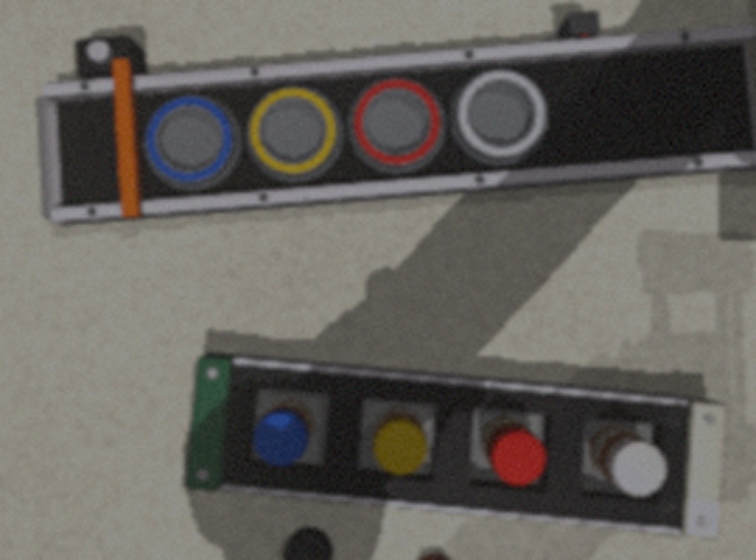

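View pics/s11.png

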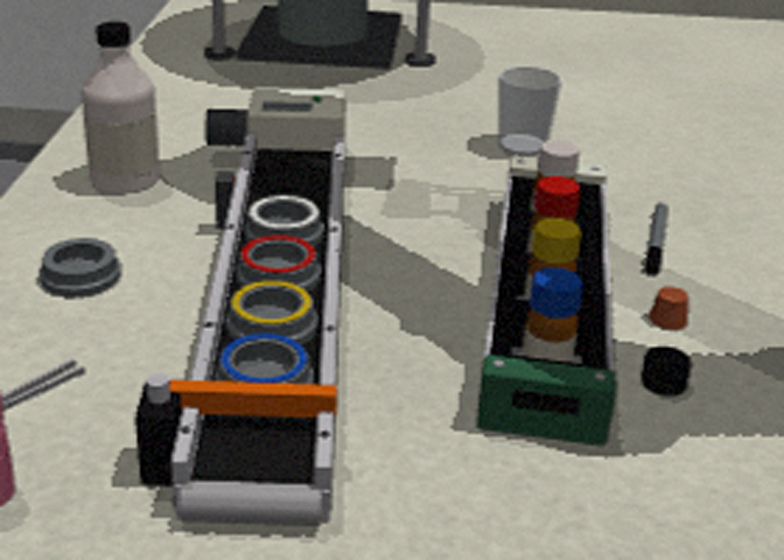

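All four bottles stand upright in the rack, ordered blue, yellow, red, white from the green plate. The pucks are empty.

Run:
```python
from h import *
np.set_printoptions(precision=4,suppress=True)
for u,v in((281,437),(400,446),(517,458),(638,468)):print(ray('top',(150+u/2.8,150+v/2.8),.092))
print(env.sign_off(),env.get_obs()['time_s'])
```

```text
[0.4571 0.0456 0.092 ]
[ 0.4531 -0.0308  0.092 ]
[ 0.4472 -0.1054  0.092 ]
[ 0.4427 -0.1819  0.092 ]
the job is handed in; nothing more can be done
the job is handed in; nothing more can be done
```

I moved all four bottles from the lane into the rack in queue order and handed the job in. Starting at the green plate they stand blue, yellow, red, white.

- **Setting down:** I lowered each bottle onto its cutout floor in steps of 1 mm or less until the wrist read about 5–6 N, then opened the gripper and rose clear.
- **Final check:** In the last top and side pictures all four bottles stand upright and every puck is empty. The caps measure within about 1 mm of the cutout centres. The gripper was open and touching nothing, at about 31 s of the 104 s allowed.
- **Disagreements:** One early wrist-camera reading of the blue bottle was about 14 mm off because I read the pixel roughly and the arm was still settling; a repeat agreed with the top camera to about 2 mm. The networks also gave a few false matches (the pink bottle for yellow, a white and a yellow puck confused), which I rejected against the pictures.

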